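Close the tilt-out bin: press the lid home and fold the clip over it

TASK

Put the loose grey lid on the open mouth of the tilted black bin and press it down until it is fully home against the rim; press on the lid only, never on the bare seal frame in the mouth. Then fold the steel clip behind the mouth over the lid's back edge, down flat onto the lid, and leave the jar, wrench, tire levers and seat post clamp where they are.

Things in the scene. Friction and masses are not known exactly. Their poses are not given: they have to be found in the camera images.
- bin: Black plastic tilt-out bin, fixed in a low grey cradle (170 wide, back plate 120 high). Mouth 106 (x) by 126 (y) mm outside, walls 4, depth 90. Origin: centre of the mouth in the rim plane, 118 mm above the shelf. z points out of the mouth, tipped 30 degrees from vertical towards the robot; x runs across the mouth to its higher back edge, y along the width
- seal (a joint): Grey seal frame just inside the rim (outside 97 by 117, opening 87 by 107 mm); value = how far it is pushed down, m: 0 = standing 7 mm proud of the rim, 0.007 = flush. It slides stiffly (about 8 N) and stays where pushed
- lid: Loose grey plastic lid, 0.16 kg, on the shelf. Origin: centre of the plug's underside, z up. Rounded plug ring 81 (x) by 101 (y), 10 high; plate 112 by 132, z 10 to 15; central grip bar 50 along x, 20 across y, z 15 to 45. Goes on with its x along the bin's x, either way round, 3 mm play. Laid on the raised seal frame its origin is at z -3 mm in the bin's frame; fully home (plate on rim) at -10
- clip (a joint): angle of the steel clip, rad: 0 = folded flat onto the seated lid, about 1.57 = standing straight out along the bin's z, more = leaning back away from the mouth (limit 2.2). It stays where left (hinge friction 0.05 N m). It cannot go flat while the lid stands proud
- clip_tip (a point): Middle of the free end of the clip. The clip is a steel plate 36 wide (y), 4 thick, reaching 35 mm from its hinge, with a small nose under the end. The hinge axis is parallel to the bin's y at x = 64, z = 9 mm in the bin's frame. The clip when flat has its top at z = 13 mm there and its end at x = 29 mm
- jar: Bystander: glass jar with a steel screw lid, diameter 70, height 110, origin at the centre of its foot
- wrench: Bystander: stainless pedal wrench 260 long, lying flat
- levers: Bystander: pair of yellow plastic tire levers clipped side by side, 125 by 38, about 10 high, lying flat
- seat_clamp: Bystander: aluminium seat post clamp, ring of 37 diameter with a bolt lug, 14 high
There are look-alikes about, which are no part of the job. Of the things that look like the lid, take the one that is farthest to the robot's left at the start.

How it is judged:
By the outcome, as a careful person would: the job done as asked, in the order asked, and still so for the second after the job is handed in, with the robot touching nothing.
It also fails if it takes over 48 s, if anything falls off the work surface, if the arm or the gripper's body presses on something with over 40 N, if the wrist force passes 120 N, or if a joint passes its speed limit or range.

ROBOT

A 7-joint arm with a two-finger parallel gripper is mounted at the origin on the work surface. World frame = base frame: x ahead of the robot, y to its left, z up, the work surface at z = 0. Lengths are in m, angles in rad, forces in N, time in s.
With the tool pointing down it reaches from about 0.35 to 0.9 m from the base axis. Payload 7.2 kg.
Tool frame: the origin (TCP) lies on the centre line of the jaws, within the pads' length; the fingertips stand arm.finger_overhang ahead of it and the grasp point (between the pads) is the TCP (arm.finger_overhang is the distance from the TCP to the fingertips, in m); z points along the fingers, y is the line along which they close (so a half turn about z gives the same grasp; the last joint's range is limited). The gripper opens to 88 mm and grips with 3 to 60 N. Pads are 20 mm wide; open, the fingers measure 115 mm over their backs; the gripper's body (75 mm by 178 mm) begins 61 mm behind the grasp point.
Start: joints at [1.075, 0.411, -0.013, 1.596, 0.006, 1.134, -0.082], TCP at [0.259, -0.569, 0.242] pointing down, gripper open.
Joint ranges: [-2.95, 2.95], [-0.29, 1.99], [-1.47, 1.44], [0.14, 2.54], [-1.03, 4.17], [0.13, 1.85], [-2.86, 2.86]. Speed limits (rad/s): [2.39, 2.39, 3.01, 3.01, 3.14, 3.14, 3.14].

INTERFACE

Orientations are given as a unit quaternion [x, y, z, w].
In Python, from rig import arm gives the robot as it stands. Calls block until the motion is done:
- arm.goto(position, orientation): joint-space move of the TCP to a pose.
- arm.move_linear(position, feed=0.15, attitude=None, guard=None): straight line of the TCP; attitude=None keeps the orientation; feed is the mean speed in m/s. With guard (N) it stops when the force on the tool has changed by that much, and returns True; else False.
- arm.set_joints(angles): joint-space move.
- arm.command_gripper(opening, f_grip=None): opening from 0.0 (shut) to 1.0 (fully open); f_grip is the grip in N (None keeps the last); returns when the fingers have stopped.
- arm.pause(seconds).
- arm.inverse_kinematics(position, orientation): joint angles nearest the present ones, or None.
- arm.observe(): the state.
- arm.camera(name): name is "scene" or "top" or "wrist"; returns (picture, depth): 480x640x3 uint8, blue, green, red; 480x640 float32, m along the optical axis (not along the pixel's ray), 0 where there is no reading.
- arm.camera_model(name): a dict with "fx", "fy", "cx", "cy" (pixels), "extrinsics" (4x4, takes a point from camera to world coordinates). Camera axes: x right, y down, z forward; pixel columns grow to the right and rows downward; lengths in m; the calibration is good to about 2 mm. A picture is of the moment at which its call begins: read the wrist's pose just before it. camera_model takes no time and is no camera call; for the wrist camera it gives the pose at the moment of the call.
A pose or a line that the arm cannot do raises arm.MotionError and nothing moves.
- arm.close_job(): hands the job in; it is judged then, once.
The state is a dict: "t": time; "q": joint angles; "qvel": joint speeds; "joint_efforts": joint torques, N m; "ee_pos": TCP position; "tool_rot": TCP orientation; "contact_force": force on the tool from outside, world axes, zero at the start; "wrist_torque": the same for the moment, N m; "width": opening from 0.0 (shut) to 1.0 (fully open); "gripper_force": force on a finger pad.
Only numpy, scipy, OpenCV 4.12 (cv2) and the standard library are available. Lean on these libraries where they do the work, as an engineer would, in place of code of your own. Each camera call takes 0.05 s, during which the arm holds its last target. There are 200 camera calls.

## Working session

There is one attempt and no reset: what is moved stays moved. The work goes in short steps, each a Python script; the robot and the scene stay as the last script left them, time stands still between calls to the robot, and variables do not carry over. Pictures are saved under pics/ and viewed, at most 10 in all, crops included, and the job is handed in when it is done.

```bash
mkdir -p pics; ls; python3 - <<'E'
from rig import arm
import cv2,numpy as np
print(arm.observe()['t'],arm.finger_overhang)
for n in("scene","top"):
    p,d=arm.camera(n);cv2.imwrite(f'pics/{n}0.png',p);np.save(f'pics/{n}0.npy',d)
    m=arm.camera_model(n);np.savez(f'pics/{n}_m.npz',**m);print(n,m)
print(arm.observe())
E
```

```text
pics
0.0 0.019
scene {'fx': 546.8373232261123, 'fy': 546.8373232261123, 'cx': 320.7322816806352, 'cy': 246.3800280398098, 'extrinsics': array([[-0.81603812,  0.36336929, -0.44949365,  1.08884358],
       [ 0.57799436,  0.51580741, -0.63234898,  0.74957025],
       [ 0.00207595, -0.77582567, -0.63094391,  0.90317606],
       [ 0.        ,  0.        ,  0.        ,  1.        ]])}
top {'fx': 581.0839068960779, 'fy': 581.0839068960779, 'cx': 318.9717641029425, 'cy': 250.5144954910846, 'extrinsics': array([[-0.00316716, -0.99050643,  0.13742989,  0.3648629 ],
       [-0.99996137,  0.00201024, -0.00855625, -0.02372802],
       [ 0.00819876, -0.13745168, -0.99047454,  1.37563906],
       [ 0.        ,  0.        ,  0.        ,  1.        ]])}
{'t': 0.1, 'q': array([ 1.07480525,  0.41179998, -0.01271193,  1.5969556 ,  0.00559008,
        1.13429029, -0.08220968]), 'qvel': array([-6.98667619e-04, -1.68084548e-03,  4.26007809e-04, -1.60214774e-03,
       -1.66004395e-05,  2.02889246e-04, -2.52263104e-04]), 'joint_efforts': array([ 4.78037924e-03, -5.89099681e+01,  6.44268282e-01, -2.91710937e+01,
       -5.37633186e-02,  1.45688033e-02,  7.13879695e-05]), 'ee_pos': array([ 0.25908197, -0.56830482,  0.24090751]), 'tool_rot': array([ 9.77210103e-01,  2.12273203e-01, -1.94675372e-04, -6.81621015e-04]), 'contact_force': array([-0.88914807, -0.32092437, -0.15244232]), 'wrist_torque': array([-0.01484485,  0.02520951,  0.02886112]), 'gripper_force': 0.0, 'width': 1.0000137078391107}
```

View pics/scene0.png

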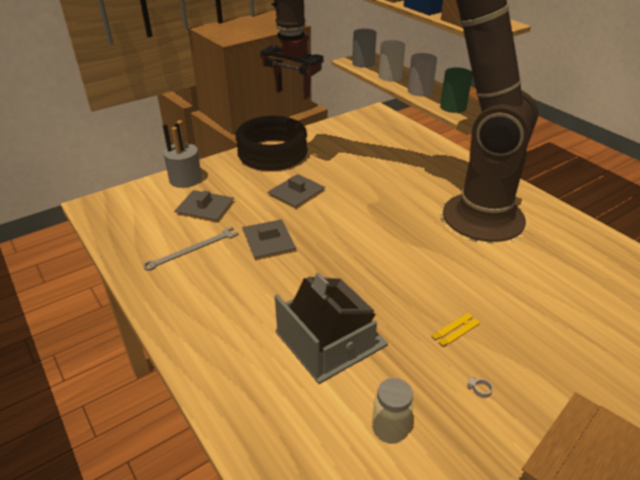

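View pics/top0.png

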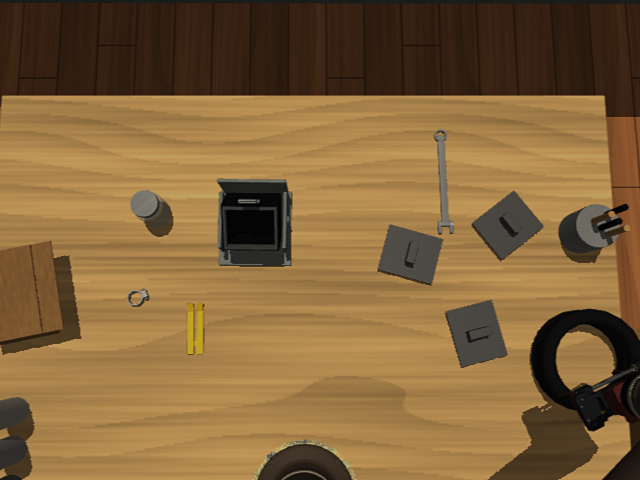

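Top view: the three lid look-alikes are at (411,254), (507,226) and (476,334). The robot's left (+y) is image-left, so (411,254) is the lid; in the scene view it is at (269,239). The bin mouth is at (252,225) and the clip at (249,201). I'll confirm the lid in a crop and measure it.

```bash
cat > h.py <<'E'
import numpy as np,cv2
def load(n):
    return cv2.imread(f'pics/{n}0.png'),np.load(f'pics/{n}0.npy'),dict(np.load(f'pics/{n}_m.npz'))
def ray(m,px):
    px=np.atleast_2d(px).astype(float)
    d=np.c_[(px[:,0]-m['cx'])/m['fx'],(px[:,1]-m['cy'])/m['fy'],np.ones(len(px))]@m['extrinsics'][:3,:3].T
    return m['extrinsics'][:3,3],d
def onplane(m,px,z):
    o,d=ray(m,px);return o+d*((z-o[2])/d[:,2])[:,None]
def cloud(m,D):
    v,u=np.mgrid[:D.shape[0],:D.shape[1]];o,d=ray(m,np.c_[u.ravel(),v.ravel()])
    P=o+d*D.ravel()[:,None];P[D.ravel()==0]=np.nan;return P.reshape(*D.shape,3)
E
python3 - <<'E'
from h import *
I,D,m=load('top');C=cloud(m,D);S,SD,ms=load('scene');CS=cloud(ms,SD)
a=cv2.resize(I[215:295,370:450],(400,400),interpolation=cv2.INTER_CUBIC)
b=cv2.resize(I[170:275,205:305],(400,400),interpolation=cv2.INTER_CUBIC)
b=cv2.convertScaleAbs(b,alpha=2,beta=10)
cv2.imwrite('pics/crop1.png',np.hstack([a,b]))
# lid by both depth clouds + colour
for n,im,c,cx in(('top',I,C,(411,254)),('scene',S,CS,(269,239))):
    hsv=cv2.cvtColor(im,cv2.COLOR_BGR2HSV);k=(hsv[...,1]<60).astype(np.uint8)
    _,L,st,ce=cv2.connectedComponentsWithStats(k);l=L[cx[1],cx[0]];M=L==l
    P=c[M];P=P[~np.isnan(P[:,0])];print(n,st[l],ce[l])
    z=P[:,2];pl=P[(z>.006)&(z<.022)];bar=P[(z>.035)&(z<.06)]
    print(' plate z',np.median(pl[:,2]),len(pl),'bar z',np.median(bar[:,2]),len(bar))
    r=cv2.minAreaRect((pl[:,:2]*1000).astype(np.float32));print(' plate rect',r)
    print(' bar rect',cv2.minAreaRect((bar[:,:2]*1000).astype(np.float32)))
    if n=='top':
        cn=max(cv2.findContours(M.astype(np.uint8),0,1)[0],key=cv2.contourArea)
        q=onplane(m,cn[:,0],.015);print(' contour rect',cv2.minAreaRect((q[:,:2]*1000).astype(np.float32)))
# bin cloud
box=lambda c:c[(c[...,0]>.3)&(c[...,0]<.6)&(abs(c[...,1]-.1)<.12)&(c[...,2]>.02)]
for n,c in(('top',C),('scene',CS)):
    P=box(c);print(n,len(P),np.nanmin(P,0),np.nanmax(P,0))
np.set_printoptions(precision=3,suppress=True)
for v in range(178,268,4): print(v,(C[v,252]*1000).round(0), (C[v,228]*1000).round(0))
E
```

```text
top [ 378  225   64   59 2533] [410.0493486 253.9435452]
 plate z 0.01434552272023415 2290 bar z 0.04381746123352159 195
 plate rect ((545.6790161132812, -251.07907104492188), (130.03012084960938, 111.9508285522461), 74.54242706298828)
 bar rect ((545.9174194335938, -249.80514526367188), (20.334463119506836, 51.09827423095703), 74.1782455444336)
 contour rect ((545.6415405273438, -251.09654235839844), (129.71978759765625, 111.19668579101562), 74.21955108642578)
scene [     0      0    640    480 305973] [318.74228772 239.97170665]
 plate z 0.012731353569090331 11370 bar z 0.047635073100484204 5725
 plate rect ((-599.6592407226562, -633.43017578125), (2431.1513671875, 3095.889404296875), 89.96155548095703)
 bar rect ((-670.9434814453125, -855.5799560546875), (2933.050048828125, 2238.055419921875), 5.2895097732543945)
top 1352 [0.54415038 0.04054578 0.0200122 ] [0.59994385 0.19499549 0.13227138]
scene 1546 [0.54558245 0.0542657  0.02000185] [0.59988274 0.19671467 0.13038625]
178 [734. 126.   1.] [735. 185.  -3.]
182 [694. 114. 115.] [694. 167. 114.]
186 [693. 117.  81.] [693. 172.  82.]
190 [693. 121.  47.] [694. 178.  41.]
194 [676. 118.  75.] [676. 173.  75.]
198 [651. 110. 142.] [659. 168. 107.]
202 [632. 105. 188.] [647. 165. 124.]
206 [634. 111. 139.] [634. 163. 139.]
210 [645. 121.  45.] [645. 176.  47.]
214 [637. 121.  40.] [636. 177.  43.]
218 [628. 121.  37.] [627. 177.  41.]
222 [620. 122.  30.] [618. 177.  40.]
226 [610. 122.  30.] [609. 177.  37.]
230 [602. 123.  21.] [599. 176.  40.]
234 [593. 123.  16.] [590. 177.  34.]
238 [580. 120.  39.] [580. 176.  43.]
242 [568. 118.  57.] [567. 173.  61.]
246 [553. 114.  95.] [552. 167.  99.]
250 [556. 123.   9.] [556. 180.  10.]
254 [546. 123.  12.] [547. 181.   6.]
258 [537. 124.   5.] [537. 179.  12.]
262 [528. 123.   8.] [527. 179.  14.]
266 [519. 124.  -2.] [519. 181.  -0.]
```

View pics/crop1.png

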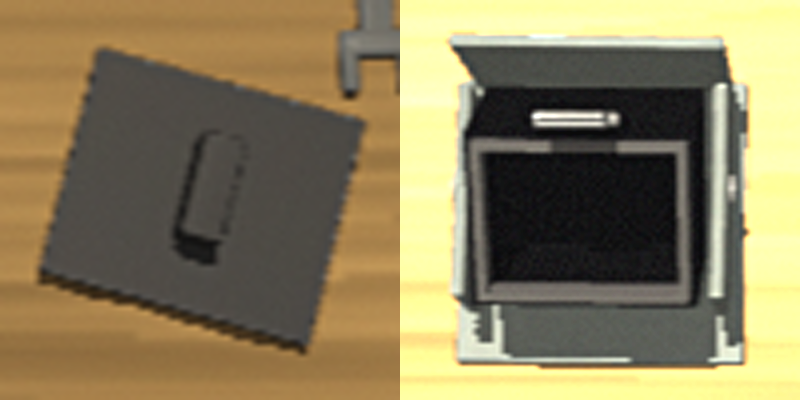

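The crop confirms the lid: a grey plate with its bar at (210,190) in the crop. It measures 130×112 mm, with plate top at z=14 mm, bar top at 44 mm, centre (0.546,−0.251) and bar yaw −16°. The clip stands roughly upright behind the mouth. Next I'll look at the bin from close by with the wrist camera at two places.

```bash
cat >> h.py <<'E'
from scipy.spatial.transform import Rotation as R
def quat(x,z):
    z=np.array(z,float)/np.linalg.norm(z);x=np.array(x,float);x-=z*(x@z);x/=np.linalg.norm(x)
    return R.from_matrix(np.c_[x,np.cross(z,x),z]).as_quat()
E
python3 - <<'E'
from h import *
from rig import arm
o=arm.observe();m=arm.camera_model('wrist')
T=np.eye(4);T[:3,:3]=R.from_quat(o['tool_rot']).as_matrix();T[:3,3]=o['ee_pos']
X=np.linalg.inv(T)@m['extrinsics'];print(X.round(3),m['fx'])
c=np.array([.597,.108,.118]);zb=np.array([-.5,0,.866]);xb=np.array([.866,0,.5])
best=None
for s in(1,-1):
    q=quat(s*xb,-zb);Rm=R.from_quat(q).as_matrix()
    ray0=Rm@X[:3,2]
    cam=c+xb*.01-ray0*.26
    p=cam-Rm@X[:3,3]
    j=arm.inverse_kinematics(p,q);print(s,p,j)
    if j is not None and (best is None or abs(j[6])<abs(best[1][6])): best=(s,j,p,q)
s,j,p,q=best
arm.set_joints(j)
for i,dy in enumerate((0,-.06)):
    if dy: arm.move_linear(p+[0,dy,0],feed=.1)
    m=arm.camera_model('wrist');I,D=arm.camera('wrist')
    n=f'w{i}';cv2.imwrite(f'pics/{n}0.png',I);np.save(f'pics/{n}0.npy',D);np.savez(f'pics/{n}_m.npz',**m)
print(arm.observe()['t'])
a,b=[cv2.imread(f'pics/w{i}0.png') for i in(0,1)]
cv2.imwrite('pics/w_both.png',cv2.resize(np.hstack([a,b]),(800,300),interpolation=cv2.INTER_AREA))
E
```

```text
[[-0.    -0.969 -0.247  0.066]
 [ 1.    -0.    -0.     0.   ]
 [ 0.    -0.247  0.969 -0.143]
 [ 0.     0.     0.     1.   ]] 406.77770579406706
1 [0.54970962 0.10800877 0.21630552] [ 0.18925993  0.15738339 -0.63508201  2.168132    0.72360055  0.45763401
 -2.58297553]
-1 [0.55282782 0.10799123 0.21810587] [ 0.48004309  0.22496579 -0.96683252  2.14647383  0.86308728  0.52935987
  0.45311887]
3.5583
```

View pics/w00.png

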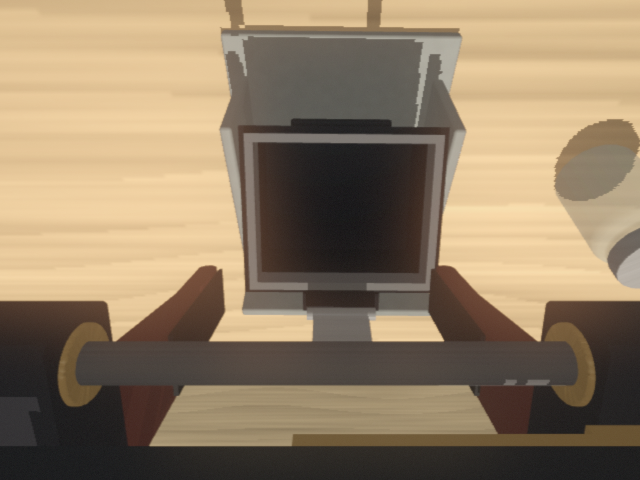

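Wrist view: the seal frame's outer corners are at about (243,133), (447,133), (438,292) and (250,292). The clip is at (342,325), standing up between the fingers. I'll fit the frame edges in both wrist views and triangulate.

```bash
python3 - <<'E'
from h import *
np.set_printoptions(precision=4,suppress=True)
def corners(I,seed):
    g=cv2.cvtColor(I,cv2.COLOR_BGR2GRAY)
    _,L=cv2.connectedComponents((g<55).astype(np.uint8))
    M=(L==L[seed[1],seed[0]]).astype(np.uint8)
    # frame = bright ring just round the opening: opening hull and ring hull
    n,L2,st,_=cv2.connectedComponentsWithStats((g>72).astype(np.uint8),connectivity=4)
    x,y,w,h=cv2.boundingRect(M)
    ring=max((i for i in range(1,n) if st[i,0]<x and st[i,1]<y and st[i,0]+st[i,2]>x+w and st[i,2]<260 and st[i,3]<220),key=lambda i:st[i,4],default=None)
    out=[]
    for K in (M,) + (((L2==ring).astype(np.uint8),) if ring else ()):
        c=max(cv2.findContours(K,0,1)[0],key=cv2.contourArea)[:,0].astype(np.float32)
        hull=cv2.convexHull(c)[:,0]
        bx=cv2.boundingRect(c);x0,y0,w,h=bx;ls=[]
        for side in range(4):
            if side==0: s=c[(c[:,1]<y0+.12*h)&(abs(c[:,0]-x0-w/2)<.38*w)]
            if side==1: s=c[(c[:,0]>x0+.85*w)&(abs(c[:,1]-y0-h/2)<.38*h)]
            if side==2: s=c[(c[:,1]>y0+.88*h)&(abs(c[:,0]-x0-w/2)<.38*w)]
            if side==3: s=c[(c[:,0]<x0+.15*w)&(abs(c[:,1]-y0-h/2)<.38*h)]
            vx,vy,a,b=cv2.fitLine(s,cv2.DIST_HUBER,0,.01,.01).ravel()
            ls.append(np.cross([a,b,1],[a+vx,b+vy,1]))
        P=[np.cross(ls[i-1],ls[i]) for i in range(4)];out.append(np.array([p[:2]/p[2] for p in P]))
        print(bx);print(out[-1])
    return out
A,_,ma=load('w0');B,_,mb=load('w1')
ca=corners(A,(342,210))
# seed in second view
c0=onplane(ma,(342,210),.12);Ti=np.linalg.inv(mb['extrinsics']);p=(Ti@np.r_[c0[0],1])[:3];sd=(int(p[0]/p[2]*mb['fx']+mb['cx']),int(p[1]/p[2]*mb['fy']+mb['cy']))
cb=corners(B,sd)
for a,b in zip(ca,cb):
    Pm=[np.diag([1,1,1])@np.array([[m['fx'],0,m['cx']],[0,m['fy'],m['cy']],[0,0,1]])@np.linalg.inv(m['extrinsics'])[:3] for m in(ma,mb)]
    X=cv2.triangulatePoints(*Pm,a.T.astype(float),b.T.astype(float));X=(X[:3]/X[3]).T
    print(X,'mean',X.mean(0)); e=np.roll(X,-1,0)-X;print('len',np.linalg.norm(e,axis=1))
    ex=(X[0]+X[1]-X[2]-X[3]);ey=(X[0]+X[3]-X[1]-X[2]);ex/=np.linalg.norm(ex);ey/=np.linalg.norm(ey);print(ex,ey,np.cross(ex,ey))
E
```

```text
(259, 143, 168, 130)
[[257.0038 142.6151]
 [425.9333 144.5124]
 [416.6417 272.4257]
 [274.4383 271.0109]]
(352, 143, 168, 199)
[[352.1905 142.6007]
 [519.1811 144.5017]
 [493.4098 340.5842]
 [355.0707 330.5822]]
[[0.5582 0.0638 0.0908]
 [0.5617 0.169  0.0878]
 [0.5726 0.1343 0.2026]
 [0.5837 0.0715 0.1913]] mean [0.5691 0.1096 0.1431]
len [0.1053 0.1204 0.0648 0.104 ]
[-0.1655  0.1224 -0.9786] [ 0.0454 -0.9978 -0.0492] [-0.9824 -0.0526  0.1596]
```

View pics/w_both.png

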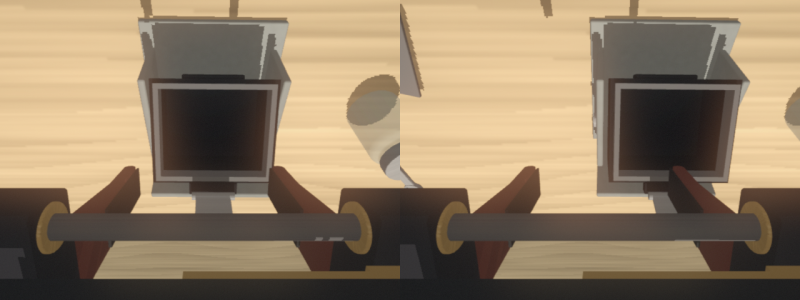

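View 1 has a finger over one corner, so that triangulation is only good on the front edge. I'll use the clean wrist view, with the seal plane from depth and ray casts, and cross-check against the top camera.

```bash
python3 - <<'E'
from h import *
np.set_printoptions(precision=4,suppress=True)
def ringfit(n,quad,thr,gro):
    I,D,m=load(n);g=cv2.cvtColor(I,cv2.COLOR_BGR2GRAY).astype(np.float32)
    C=cloud(m,D);quad=np.array(quad,float);c=quad.mean(0)
    P=[];ls=[]
    for i in range(4):
        a,b=quad[i],quad[(i+1)%4];nrm=np.array([b[1]-a[1],a[0]-b[0]]);nrm/=np.linalg.norm(nrm)
        if nrm@(a-c)<0:nrm=-nrm
        pts=[]
        for t in np.linspace(.12,.88,60):
            if .35<t<.65: continue
            s=np.arange(-gro,gro+.01,.25);q=(a+(b-a)*t)+s[:,None]*nrm
            v=cv2.remap(g,q[:,0].astype(np.float32)[None],q[:,1].astype(np.float32)[None],1)[0]
            dv=np.convolve(v,np.r_[np.ones(6),-np.ones(6)]/6,'same') # positive: dark->bright outward
            k=np.argmin(dv[6:-6])+6   # bright->dark outward = outer edge
            pts.append(q[k])
        pts=np.array(pts,np.float32);vx,vy,x0,y0=cv2.fitLine(pts,cv2.DIST_HUBER,0,.01,.01).ravel()
        r=np.abs((pts-[x0,y0])@[-vy,vx]);print(n,i,'edge resid',np.median(r))
        ls.append(np.cross([x0,y0,1],[x0+vx,y0+vy,1]))
    K=np.array([(lambda p:p[:2]/p[2])(np.cross(ls[i-1],ls[i])) for i in range(4)])
    M=np.zeros(g.shape,np.uint8);cc=K.mean(0)
    cv2.fillConvexPoly(M,np.round(cc+(K-cc)*.975).astype(np.int32),1);cv2.fillConvexPoly(M,np.round(cc+(K-cc)*.925).astype(np.int32),0)
    Q=C[M>0];Q=Q[~np.isnan(Q[:,0])]
    for _ in range(6):
        mu=Q.mean(0);nn=np.linalg.svd(Q-mu,full_matrices=False)[2][2];r=(Q-mu)@nn;Q=Q[abs(r)<max(.0015,2*np.median(abs(r)))]
    nn*=np.sign(nn[2]);print(n,'corners',K.tolist(),'plane',nn,'tilt',np.degrees(np.arccos(nn[2])),len(Q),abs(r).mean())
    o,d=ray(m,K);X=o+d*(((mu-o)@nn)/(d@nn))[:,None]
    print(X,'mean',X.mean(0),'len',np.linalg.norm(np.roll(X,-1,0)-X,axis=1))
    zb=np.array([-.5,0,.866]);o0=np.array([.597,.11,.118])
    ex=X[2]+X[3]-X[0]-X[1];ex/=np.linalg.norm(ex);f=X[1]-X[0];bk=X[2]-X[3]
    print('yaw front/back edges',np.degrees(np.arctan2(f[0],f[1])),np.degrees(np.arctan2(bk[0],bk[1])),'ex',ex,'origin',X.mean(0)-.007*nn)
    return C,I
C,I=ringfit('w0',[(243,133),(447,133),(438,292),(250,292)],0,5)
for v in range(296,342,4): print(v,C[v,340],I[v,340])
# crop1 scale 4 horizontally, 400/105 vertically
f=lambda u,v:(205+(u-400)/4,170+v*105/400)
ringfit('top',[f(478,301),f(688,301),f(690,143),f(470,143)][::1],0,3.5)
E
```

```text
w0 0 edge resid 0.09742174
w0 1 edge resid 0.1081664
w0 2 edge resid 0.06798761
w0 3 edge resid 0.03486405
w0 corners [[242.79357685675063, 132.36266954273069], [444.45419220686796, 134.3782909651553], [434.2036147299703, 290.6338886578635], [249.27572420868353, 289.3922694704285]] plane [-0.5022  0.003   0.8648] tilt 30.144916139270435 2285 0.00047784521698477153
[[0.5458 0.0581 0.0996]
 [0.5472 0.1751 0.1   ]
 [0.6312 0.1752 0.1488]
 [0.63   0.0571 0.1485]] mean [0.5885 0.1164 0.1242] len [0.117  0.0972 0.1181 0.0973]
yaw front/back edges 0.6861081067419205 0.6066618411966478 ex [ 0.8647 -0.0043  0.5022] origin [0.5921 0.1164 0.1182]
296 [0.6398 0.1153 0.1465] [36 40 50]
300 [0.6416 0.1153 0.1484] [34 38 49]
304 [0.6427 0.1152 0.1508] [37 42 51]
308 [0.6385 0.115  0.1569] [87 93 99]
312 [0.6389 0.1149 0.1596] [ 98 104 110]
316 [0.641  0.1149 0.1612] [100 107 113]
320 [0.6415 0.1149 0.1639] [ 95 101 108]
324 [0.6408 0.1148 0.1672] [ 97 103 110]
328 [0.6398 0.1147 0.1708] [ 98 105 112]
332 [0.6389 0.1146 0.1741] [ 97 103 110]
336 [0.6389 0.1145 0.1769] [ 93 100 107]
340 [0.6378 0.1144 0.1803] [ 93 100 106]
top 0 edge resid 0.05296325
top 1 edge resid 0.064768516
top 2 edge resid 0.032822113
top 3 edge resid 0.09854225
top corners [[223.7016705950206, 248.37002735093859], [277.5116771148603, 249.21748075602457], [276.29728393654943, 206.3999903840417], [222.35737185203124, 205.97445654591652]] plane [-0.4813 -0.0115  0.8765] tilt 28.78089464294305 104 0.0006854874553659748
[[0.547  0.1761 0.1007]
 [0.5452 0.0572 0.0982]
 [0.6318 0.0574 0.1458]
 [0.6325 0.1734 0.1477]] mean [0.5891 0.1161 0.1231] len [0.1189 0.0988 0.116  0.0976]
yaw front/back edges -179.1444081263128 -179.66215580267823 ex [ 0.8765 -0.0125  0.4812] origin [0.5925 0.1161 0.117 ]
```

Both views agree: bin origin (0.592, 0.116, 0.118), tilt 30°, yaw −0.6°. The clip leans back at about 1.88 rad, so it is clear of the lid's path. I'll grasp the lid.

```bash
cat >> h.py <<'E'
O=np.array([.5921,.1164,.1180]);yb=np.array([.0113,.99994,0]);zb=np.array([-.5,.0056,.866]);zb/=np.linalg.norm(zb);xb=np.cross(yb,zb)
B=lambda x,y,z:O+x*xb+y*yb+z*zb
def best(arm,p,x,z):
    c=[]
    for s in(1,-1):
        q=quat(s*np.array(x),z);j=arm.inverse_kinematics(p,q)
        if j is not None:c.append((np.abs(np.array(j)-arm.observe()['q']).max(),q,j))
    return min(c,key=lambda t:t[0])
E
python3 - <<'E'
from h import *
from rig import arm
o=arm.observe();arm.move_linear(o['ee_pos']+.07*zb,feed=.2)
a=np.radians(-15.8);L=np.array([.5457,-.2505,0]);lx=[np.cos(a),np.sin(a),0]
c,q,j=best(arm,L+[0,0,.10],lx,[0,0,-1]);print(c,j)
arm.command_gripper(.65)
arm.set_joints(j)
print(arm.observe()['t'])
print(arm.move_linear(L+[0,0,.037],feed=.1,guard=8))
arm.command_gripper(0,f_grip=35)
o=arm.observe();print(o['t'],o['ee_pos'],o['width']*88,o['gripper_force'])
arm.move_linear(o['ee_pos']+[0,0,.15],feed=.15)
o=arm.observe();print(o['t'],o['width']*88,o['contact_force'])
c,q,j=best(arm,B(0,0,.12),xb,-zb);print(c,j)
I,D=arm.camera('wrist');cv2.imwrite('pics/held.png',I)
E
```

```text
0.8207109751088947 [ 1.06869189  0.80422799 -1.09260611  1.74459656  0.79614563  1.10803514
  1.00670812]
6.325
True
7.675 [ 0.54448158 -0.25023986  0.03448612] 19.906094895416974 38.08746714144945
8.825 19.585336798910856 [ 0.69168756 -0.28137143 -1.7441779 ]
0.7228422619919894 [ 0.62693345  0.24061708 -1.17564579  2.16905432  0.9274418   0.59007566
  0.35519067]
```

View pics/held.png

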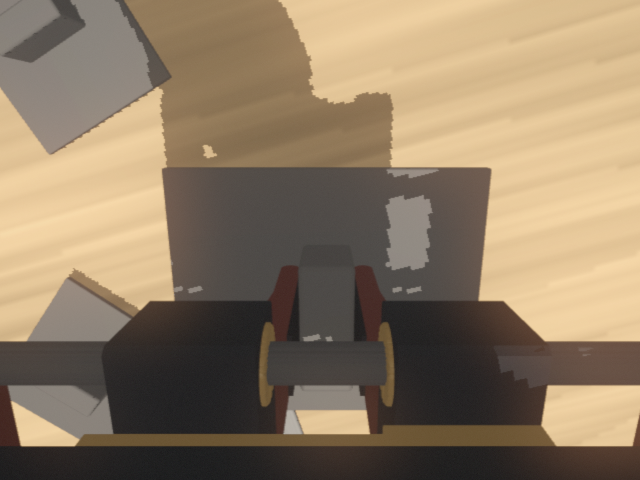

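The lid is held squarely; its front edge is at v≈168, from u=163 to 490. I'll derive its offset in the hand from those edge pixels, then carry it over and set it on the seal.

```bash
python3 - <<'E'
from h import *
from rig import arm
o=arm.observe();m=arm.camera_model('wrist')
Rt=R.from_quat(o['tool_rot']).as_matrix();lift=o['ee_pos'][2]
q=onplane(m,[(163,168),(490,168)],lift-.0195)
e=(q-o['ee_pos'])@Rt;print('edge ends in tool',e, 'len',np.linalg.norm(q[0]-q[1]))
grasp=np.array([.0012,-.0003,0])@Rt;print('from top',grasp,Rt[:,0])
off=np.array([e[:,0].mean()-.056*np.sign(e[0,0]),e[:,1].mean(),0]);print('off',off)
np.save('pics/off.npy',off)
E
```

```text
edge ends in tool [[ 0.05262691 -0.06565309  0.01979568]
 [ 0.05259259  0.06435129  0.01983929]] len 0.13000439529569482
from top [-1.23632681e-03  3.79550937e-05 -7.44491698e-06] [-0.96222654  0.27218321  0.00603204]
off [-0.00339025 -0.0006509   0.        ]
```

```bash
python3 - <<'E'
from h import *
from rig import arm
off=np.array([-.0026,-.0006,0])
q=quat(-xb,-zb);Rm=R.from_quat(q).as_matrix();d=-Rm@off
j=arm.inverse_kinematics(B(0,0,.13)+d,q);print(j);arm.set_joints(j)
arm.move_linear(B(0,0,.055)+d,feed=.12)
hit=arm.move_linear(B(0,0,.022)+d,feed=.03,guard=6)
o=arm.observe();print(hit,o['t'],'bin-frame tcp mm',np.array([(o['ee_pos']-O)@a for a in(xb,yb,zb)])*1000,o['contact_force'],o['width']*88)
S,_=arm.camera('scene');t,D=arm.camera('top');w,_=arm.camera('wrist')
f=cv2.resize
cv2.imwrite('pics/place.png',np.hstack([f(S[250:390,250:410],(400,350),interpolation=2),f(w,(400,350))]))
np.save('pics/pt0.npy',D);cv2.imwrite('pics/pt0.png',t)
E
```

```text
[ 0.6010475   0.18453913 -1.12737021  2.17429059  0.83302838  0.56019847
  0.43061438]
True 11.85 bin-frame tcp mm [-3.19602158  0.5209025  28.74187012] [ 0.18462351  0.74229002 -1.29753761] 19.40475343267987
```

View pics/place.png

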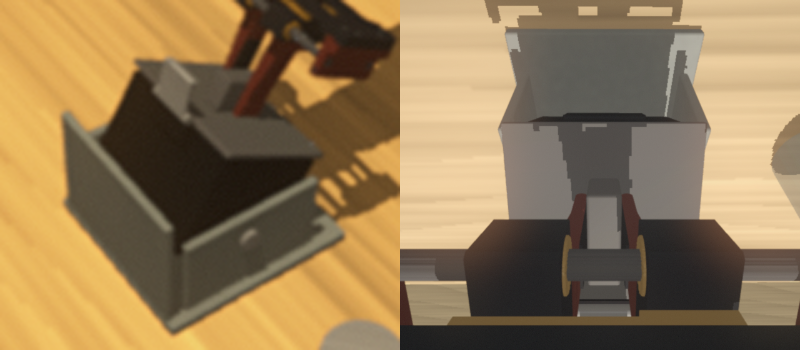

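The lid is on, and its plug is inside the mouth (left: plate over the rim; right: front edge parallel to the rim). I'll press while gripping, then release and press on the bar top.

```bash
python3 - <<'E'
from h import *
from rig import arm
def st(n):
    o=arm.observe();print(n,round(o['t'],2),'tcp',(np.array([(o['ee_pos']-O)@a for a in(xb,yb,zb)])*1000).round(2),'Fz',round(o['contact_force']@zb,2),o['width']);return o['ee_pos']
p=st('0')
h=(p-O)@zb
print(arm.move_linear(p-zb*(h-.020),feed=.02,guard=25));p=st('pressed')
arm.command_gripper(.6);p=st('open')
h=(p-O)@zb
arm.move_linear(p+zb*(.075-h),feed=.12);arm.command_gripper(0,f_grip=20)
arm.move_linear(B(0,0,.062),feed=.1)
print(arm.move_linear(B(0,0,.044),feed=.02,guard=28));p=st('bar press')
arm.pause(.3);p=st('hold')
arm.move_linear(p+zb*.06,feed=.15);st('up')
I,D=arm.camera('wrist');m=arm.camera_model('wrist');C=cloud(m,D)
Q=(C.reshape(-1,3)-O)@np.c_[xb,yb,zb];Q=Q.reshape(480,640,3)
cv2.imwrite('pics/seated.png',I);np.save('pics/seatQ.npy',Q)
k=(abs(Q[...,0])<50)
for x in(-.05,-.035,.04):
  for y in(-.05,-.03,.03,.05):
    s=(abs(Q[...,0]-x)<.005)&(abs(Q[...,1]-y)<.006)&(abs(Q[...,2])<.03)
    print(x,y,s.sum(),np.nanmedian(Q[s][:,2])*1000 if s.any() else None)
E
```

```text
0 12.0 tcp [-4.11  0.07 28.86] Fz -1.21 0.22160608785882963
True
pressed 12.34 tcp [-4.2   0.11 24.62] Fz 6.74 0.22634004975790187
open 13.03 tcp [-4.34 -1.35 24.7 ] Fz 13.95 0.5976026670490233
True
bar press 15.33 tcp [ 2.100e-01 -5.000e-02  5.474e+01] Fz 14.09 0.006908842059491381
hold 15.63 tcp [ 0.24 -0.07 54.76] Fz 14.46 0.008896970907307131
up 16.18 tcp [  0.49  -0.85 114.48] Fz -0.81 0.004108980686769668
-0.05 -0.05 311 4.854441181538674
-0.05 -0.03 306 4.82064177385593
-0.05 0.03 307 4.831904493143388
-0.05 0.05 316 4.772349583821176
-0.035 -0.05 316 5.104682502403927
-0.035 -0.03 311 5.121567377742354
-0.035 0.03 313 5.167122208214669
-0.035 0.05 307 5.122412083826564
0.04 -0.05 208 6.287285512707713
0.04 -0.03 209 6.367477252664191
0.04 0.03 213 6.354965284757397
0.04 0.05 209 6.4864179829212105
```

View pics/seated.png

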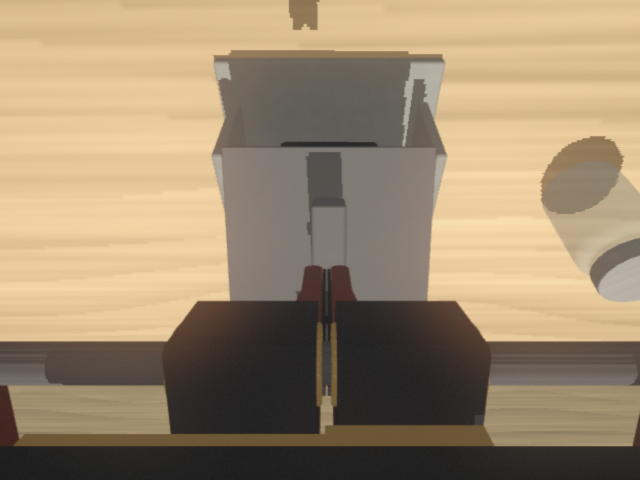

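The lid lies flat and square, with plate top at 4.8–5.1 mm in front but 6.4 mm at the back (home is 5). I'll press on the plate itself behind and in front of the bar to be sure.

```bash
python3 - <<'E'
from h import *
from rig import arm
def st(n):
    o=arm.observe();print(n,round(o['t'],2),'tcp',(np.array([(o['ee_pos']-O)@a for a in(xb,yb,zb)])*1000).round(2),'Fz',round(o['contact_force']@zb,2))
for x in(.041,-.041):
    arm.move_linear(B(x,0,.07),feed=.15);arm.move_linear(B(x,0,.034),feed=.12)
    print(arm.move_linear(B(x,0,.010),feed=.02,guard=32));st(x);arm.pause(.2);st('hold')
    arm.move_linear(B(x,0,.07),feed=.15)
arm.move_linear(B(0,0,.115),feed=.2)
I,D=arm.camera('wrist');m=arm.camera_model('wrist');C=cloud(m,D)
Q=((C.reshape(-1,3)-O)@np.c_[xb,yb,zb]).reshape(480,640,3)
for x in(-.05,-.035,-.02,.0,.02,.04):
    s=(abs(Q[...,0]-x)<.005)&(abs(abs(Q[...,1])-.045)<.012)&(abs(Q[...,2])<.03)
    print(x,s.sum(),np.nanmedian(Q[s][:,2])*1000)
st('end')
E
```

```text
True
0.041 17.87 tcp [41.25 -0.07 25.47] Fz 14.38
hold 18.07 tcp [41.23 -0.06 25.5 ] Fz 13.74
True
-0.041 20.33 tcp [-40.83  -0.1   23.95] Fz 13.67
hold 20.53 tcp [-40.81  -0.08  23.95] Fz 14.64
-0.05 1244 4.868980412275112
-0.035 1233 5.172753946417914
-0.02 1211 5.374314299429342
0.0 1143 5.7669937743366395
0.02 1067 6.107648583804097
0.04 714 6.379876138869644
end 21.5 tcp [ -0.87  -0.89 113.98] Fz 0.7
```

```bash
python3 - <<'E'
from h import *
from rig import arm
# clear view of the lid and clip from further up along the bin's axis
q=arm.observe()['tool_rot']
arm.move_linear(B(-.10,0,.14),feed=.25)
m=arm.camera_model('wrist');I,D=arm.camera('wrist');cv2.imwrite('pics/l20.png',I);np.save('pics/l20.npy',D);np.savez('pics/l2_m.npz',**m)
Q=((cloud(m,D).reshape(-1,3)-O)@np.c_[xb,yb,zb]).reshape(480,640,3)
P=Q.reshape(-1,3);s=P[(P[:,2]>.001)&(P[:,2]<.010)&(abs(P[:,1])<.09)&(abs(P[:,0])<.075)]
c,(w,h),a=cv2.minAreaRect((s[:,:2]*1000).astype(np.float32));print('plate rect',c,w,h,a,len(s))
for y in(-.045,.045):
    k=s[abs(s[:,1]-y)<.01];print(y,'x range',np.percentile(k[:,0],[.3,99.7])*1000)
k=s[abs(s[:,0])<.04];print('y range',np.percentile(k[:,1],[.3,99.7])*1000)
g=P[(abs(P[:,0]-.058)<.016)&(abs(P[:,1])<.012)&(P[:,2]<.05)&(P[:,2]>-.02)]
g=g[np.argsort(g[:,2])][::max(1,len(g)//14)];print((g*1000).round(1))
print(arm.observe()['t'])
t,Dt=arm.camera('top');mt=arm.camera_model('top')
Qt=((cloud(mt,Dt).reshape(-1,3)-O)@np.c_[xb,yb,zb]);s=Qt[(Qt[:,2]>.001)&(Qt[:,2]<.010)&(abs(Qt[:,1])<.06)&(abs(Qt[:,1])>.02)&(abs(Qt[:,0])<.05)]
A=np.c_[s[:,0],s[:,1],np.ones(len(s))];print('top fit',np.linalg.lstsq(A,s[:,2],rcond=None)[0],len(s))
E
```

```text
plate rect (3.466266632080078, -0.5010452270507812) 132.03248596191406 121.98369598388672 89.96739196777344 2387
-0.045 x range [-57.4168891 -45.1414323]
0.045 x range [-57.37335612 -45.42451491]
y range [-1.43976708 -0.6593403 ]
[[65.2 -5.4  0.6]
 [64.3  0.3  1.7]
 [59.2  1.1  2.1]
 [60.8 -5.3  2.5]
 [59.1 -3.7  3.4]
 [53.2 -5.3  6.1]
 [52.  -1.3  6.5]
 [45.3 -0.5  6.7]
 [48.9 -2.9  6.9]
 [53.2 -4.5  7.2]
 [44.8 -2.1  7.4]
 [46.4  1.1  7.6]
 [52.3 -3.6  8.4]
 [60.1 -4.4 11.2]
 [62.6 -3.6 13.7]]
22.1083
top fit [1.29993465e-02 9.72196599e-05 5.80445284e-03] 1430
```

View pics/l20.png

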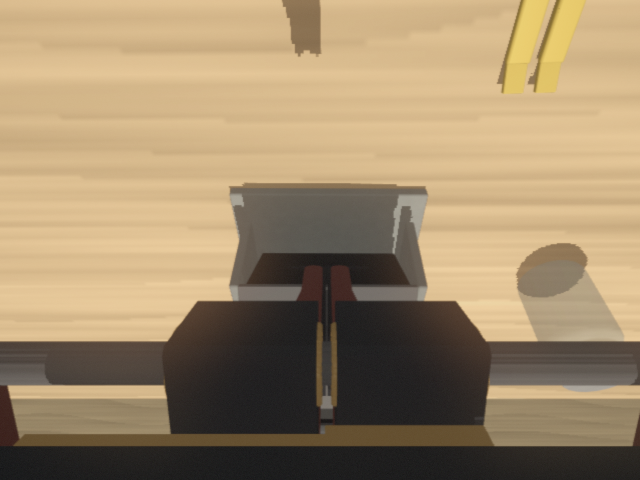

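My frame check: front edge at x=−57.4 mm and centred in y, but the top-camera fit and contact both show the back about 1 mm proud. I'll press the back in small steps while reading the static force, to see whether it still yields.

```bash
python3 - <<'E'
from h import *
from rig import arm
def st():
    o=arm.observe();return (o['ee_pos']-O)@zb*1000,o['contact_force']@zb,o['t'],np.linalg.norm(o['contact_force'])
arm.move_linear(B(.043,0,.07),feed=.25);arm.move_linear(B(.043,0,.029),feed=.12)
for h in np.arange(.0255,.012,-.001):
    arm.move_linear(B(.043,0,h),feed=.03)
    s=st();print(round(h*1000,1),np.round(s,2))
    if s[1]>30: break
arm.pause(.3);print(np.round(st(),2))
arm.move_linear(B(.043,0,.07),feed=.15);print(st())
E
```

```text
25.5 [25.95  0.72 23.7   0.92]
24.5 [25.52 14.54 23.95 14.78]
23.5 [25.32 28.3  24.2  28.92]
22.5 [25.14 42.6  24.45 43.87]
[25.13 43.02 24.75 44.27]
(np.float64(69.99968144780851), np.float64(0.23424668623189865), 25.2167, np.float64(1.0044375990862051))
```

The back is hard against something (70 N/mm and no creep), so either it is home or my frame's tilt is off by about 1°. I'll compare offline with the earlier seal depth, taken in the same frame.

```bash
python3 - <<'E'
from h import *
for n in('w0','w1','top'):
    I,D,m=load(n);Q=((cloud(m,D).reshape(-1,3)-O)@np.c_[xb,yb,zb])
    print(n)
    for x in(-.046,-.03,-.015,0,.015,.03,.046):
        r=[]
        for sy in(-1,1):
            s=(abs(Q[:,0]-x)<(.0015 if abs(x)>.04 else .004))&(abs(Q[:,1]*sy-(.035 if abs(x)>.04 else .056))<(.01 if abs(x)>.04 else .0015))&(abs(Q[:,2]-.007)<.006)
            r.append((s.sum(),round(np.median(Q[s][:,2])*1000,2) if s.any() else None))
        print(x,r)
    # behind the seal: lug and clip base along y~0
    for x in np.arange(.048,.067,.002):
        s=(abs(Q[:,0]-x)<.001)&(abs(Q[:,1])<.012)&(abs(Q[:,2])<.05)
        if s.any(): print('  lug x%.0f'%(x*1000),s.sum(),(np.percentile(Q[s][:,2],[5,50,95])*1000).round(1))
E
```

```text
w0
-0.046 [(np.int64(206), np.float64(7.08)), (np.int64(193), np.float64(7.01))]
-0.03 [(np.int64(65), np.float64(7.07)), (np.int64(70), np.float64(7.07))]
-0.015 [(np.int64(66), np.float64(7.13)), (np.int64(68), np.float64(7.02))]
0 [(np.int64(63), np.float64(7.16)), (np.int64(63), np.float64(6.99))]
0.015 [(np.int64(60), np.float64(7.03)), (np.int64(60), np.float64(6.92))]
0.03 [(np.int64(59), np.float64(7.19)), (np.int64(58), np.float64(7.01))]
0.046 [(np.int64(137), np.float64(7.14)), (np.int64(147), np.float64(6.92))]
  lug x48 207 [-48.2 -30.4   7.7]
  lug x50 212 [-48.5 -36.9 -27.7]
  lug x52 99 [-0.9  0.4  2.2]
  lug x54 135 [-0.5  1.8  3. ]
  lug x56 108 [0.9 2.1 3.2]
  lug x58 99 [1.  2.1 3.2]
  lug x60 226 [ 1.3  8.7 12.1]
  lug x62 244 [ 1.4 11.3 13.2]
  lug x64 126 [ 1.4 13.  14.4]
  lug x66 279 [12.5 15.9 19.7]
w1
-0.046 [(np.int64(198), np.float64(7.15)), (np.int64(202), np.float64(6.98))]
-0.03 [(np.int64(68), np.float64(7.1)), (np.int64(67), np.float64(7.04))]
-0.015 [(np.int64(64), np.float64(7.18)), (np.int64(72), np.float64(7.21))]
0 [(np.int64(65), np.float64(7.0
[... 577 characters left out ...]
[(np.int64(9), np.float64(6.99)), (np.int64(17), np.float64(7.56))]
-0.03 [(np.int64(5), np.float64(6.28)), (np.int64(7), np.float64(8.79))]
-0.015 [(np.int64(7), np.float64(7.58)), (np.int64(6), np.float64(7.54))]
0 [(np.int64(7), np.float64(6.3)), (np.int64(5), np.float64(6.3))]
0.015 [(np.int64(5), np.float64(6.31)), (np.int64(6), np.float64(7.24))]
0.03 [(np.int64(4), np.float64(6.03)), (np.int64(7), np.float64(6.83))]
0.046 [(np.int64(16), np.float64(4.2)), (np.int64(11), np.float64(6.39))]
  lug x48 19 [-3.   1.8  8.5]
  lug x50 8 [-2.8 -0.2  2.1]
  lug x52 8 [-2.2  0.5  4.1]
  lug x54 10 [-0.9  2.6  3.7]
  lug x56 6 [1.8 2.9 5.1]
  lug x58 1 [7.7 7.7 7.7]
  lug x64 11 [-9.6 -7.6 -5.2]
```

The seal was flat in this frame, so the lid really is up about 1.4 mm at the back. There is a hinge lug at x≈54–58, z≈2 mm, and the lid's back edge (about 54.6) seems to rest on it. The plug still has about 1.6 mm of play downhill, so I'll nudge the lid that way while gripping the bar and press again.

```bash
python3 - <<'E'
from h import *
from rig import arm
def st(n):
    o=arm.observe();print(n,round(o['t'],2),(np.array([(o['ee_pos']-O)@a for a in(xb,yb,zb)])*1000).round(2),'F',np.round([o['contact_force']@a for a in(xb,yb,zb)],1));return o['ee_pos']
arm.command_gripper(.5);arm.move_linear(B(-.002,0,.055),feed=.2);arm.move_linear(B(-.002,0,.0275),feed=.12)
arm.command_gripper(0,f_grip=30);p=st('grip')
p0=p;print(arm.move_linear(p-.005*xb+.0005*zb,feed=.02,guard=12));p=st('nudged')
h=(p-O)@zb;print(arm.move_linear(p-zb*.005,feed=.02,guard=25));st('pressed')
arm.command_gripper(.5);p=st('open')
arm.move_linear(p+zb*.05,feed=.2);arm.move_linear(B(0,0,.115),feed=.25)
I,D=arm.camera('wrist');m=arm.camera_model('wrist')
Q=((cloud(m,D).reshape(-1,3)-O)@np.c_[xb,yb,zb]).reshape(480,640,3)
for x in(-.05,-.035,-.02,.0,.02,.04):
    s=(abs(Q[...,0]-x)<.005)&(abs(abs(Q[...,1])-.045)<.012)&(abs(Q[...,2])<.03)
    print(x,s.sum(),np.nanmedian(Q[s][:,2])*1000)
P=Q.reshape(-1,3);s=P[(P[:,2]>.001)&(P[:,2]<.010)&(abs(P[:,0]+.05)<.02)]
k=s[(abs(s[:,1])<.05)];print('front edge',np.percentile(k[:,0],.5)*1000)
k=P[(P[:,2]>.001)&(P[:,2]<.010)&(abs(P[:,0])<.04)&(abs(P[:,1])<.08)];print('y',np.percentile(k[:,1],[.3,99.7])*1000)
st('end')
E
```

```text
grip 27.31 [-1.63  0.05 27.9 ] F [-0.  -1.2  6.8]
True
nudged 27.57 [-4.    0.   28.45] F [2.3 0.8 0.6]
True
pressed 27.79 [-3.26  0.07 26.36] F [ 2.2 -0.1  2. ]
open 28.38 [-3.37 -0.14 26.35] F [ 0.2 -0.5  0.4]
-0.05 1319 4.533397470865972
-0.035 1229 4.4830950974026145
-0.02 1147 4.452178675287806
0.0 1101 4.45423132227849
0.02 721 4.467368727129219
0.04 82 4.399586635865072
front edge -59.62933217741286
y [-66.30010918  64.64086861]
end 29.13 [-9.0000e-02 -1.0300e+00  1.1429e+02] F [ 0.3 -0.4 -0.2]
```

The lid is now flat (4.40–4.53 mm everywhere), so it is fully home. Next I'll fold the clip from behind.

```bash
python3 - <<'E'
from h import *
from rig import arm
def st(n):
    o=arm.observe();print(n,round(o['t'],2),(np.array([(o['ee_pos']-O)@a for a in(xb,yb,zb)])*1000).round(2),'F',np.round([o['contact_force']@a for a in(xb,yb,zb)],1));return o['ee_pos']
arm.command_gripper(0,f_grip=20)
arm.move_linear(B(.097,0,.10),feed=.2)
print(arm.move_linear(B(.097,0,.047),feed=.12,guard=10));st('behind')
print(arm.move_linear(B(.055,0,.047),feed=.1,guard=20));st('swept')
print(arm.move_linear(B(.048,0,.040),feed=.06,guard=20));st('lower')
print(arm.move_linear(B(.048,0,.026),feed=.03,guard=22));p=st('pressed')
arm.pause(.2);st('hold')
arm.move_linear(p+zb*.06,feed=.2);arm.move_linear(B(0,0,.115),feed=.25)
I,D=arm.camera('wrist');m=arm.camera_model('wrist');S,_=arm.camera('scene');t,Dt=arm.camera('top')
cv2.imwrite('pics/fin.png',np.hstack([cv2.resize(S[250:390,250:410],(400,350),interpolation=2),cv2.resize(t[170:275,205:305],(400,350),interpolation=2)]))
Q=((cloud(m,D).reshape(-1,3)-O)@np.c_[xb,yb,zb]).reshape(480,640,3)
Qt=((cloud(arm.camera_model('top'),Dt).reshape(-1,3)-O)@np.c_[xb,yb,zb]).reshape(480,640,3)
for x in(-.05,-.02,.0,.02):
    s=(abs(Q[...,0]-x)<.005)&(abs(abs(Q[...,1])-.045)<.012)&(abs(Q[...,2])<.03);print(x,np.nanmedian(Q[s][:,2])*1000)
for x in(.034,.042,.05,.058,.064):
    s=(abs(Qt[...,0]-x)<.003)&(abs(Qt[...,1])<.014)&(abs(Qt[...,2])<.06);print('clip top',x,s.sum(),np.nanmedian(Qt[s][:,2])*1000 if s.any() else None)
st('end')
E
```

```text
False
behind 31.16 [96.5   0.58 47.49] F [ 0.5 -0.4  0.1]
False
swept 31.73 [55.47 -0.08 47.42] F [-0.1 -0.6  0.1]
False
lower 32.04 [4.800e+01 1.000e-02 3.981e+01] F [0.6 0.2 0.6]
True
pressed 32.41 [47.91  0.2  31.79] F [-1.2 -1.3 13.3]
hold 32.61 [47.97  0.18 31.78] F [-0.7 -1.9 13.1]
-0.05 4.966321758571324
-0.02 4.957672407623855
0.0 4.950822169289403
0.02 4.986615389969079
clip top 0.034 34 12.43488081530019
clip top 0.042 33 11.784657735781582
clip top 0.05 52 11.410776057483021
clip top 0.058 33 12.200778875052638
clip top 0.064 57 10.244312899640546
end 33.58 [  0.7   -0.14 114.3 ] F [-0.  -1.3 -0.2]
```

View pics/fin.png

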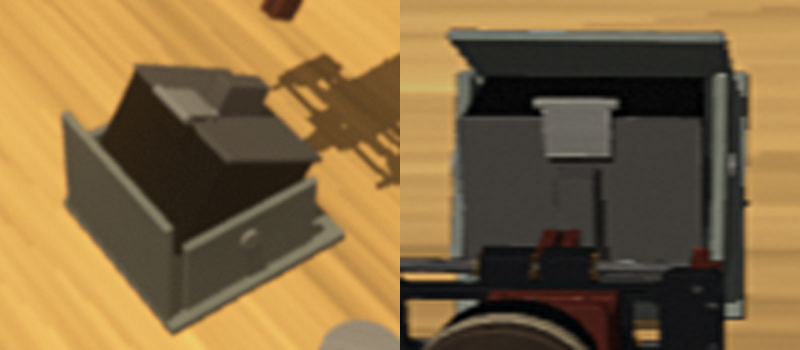

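The picture shows the clip flat over the lid's back edge, at (190,102) on the left and (577,130) on the right. Pressing stopped at 12.8 mm (flat is 13), and the lid plate is level at 4.96 mm (home is 5). I'm handing in.

```bash
python3 -c "
from rig import arm
print(arm.close_job())"
```

```text
the job is handed in; nothing more can be done
None
```

The job is handed in at about 34 s: the lid is fully home, the clip is folded flat over its back edge, and the bystanders were not approached; one press on the lid's back reached about 43 N at the fingertips, above the 40 N limit given for the arm and gripper body.

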